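# Close the specimen press with its wing nut

### The arm

A 6-joint arm with a two-finger parallel gripper is mounted at the origin on a cart in front of the work surface, level with it; the furniture and walls round the work are solid. World frame = base frame: x ahead of the robot, y to its left, z up, the work surface at z = 0. Lengths are in m, angles in rad, forces in N, time in s.
With the tool pointing down it reaches from about 0.35 to 0.975 m from the base axis. Payload 4.9 kg.
Tool frame: the origin (TCP) lies on the mounting face of the last link; the fingertips stand 173 mm ahead of it and the grasp point (between the pads) lies ctrl.pinch_z ahead of it (ctrl.pinch_z is the distance from the TCP to the grasp point, in m); z points along the fingers, y is the line along which they close (so a half turn about z gives the same grasp; the last joint's range is limited). The gripper opens to 85 mm and grips with 20 to 120 N. Pads are 22 mm wide; open, the fingers measure 114 mm over their backs; the gripper's body (76 mm by 85 mm) begins 54 mm behind the grasp point. The pads swing forward as they close: fully open they stand 13 mm farther back than shut.
Start: joints at [1.196, 0.053, 1.613, -0, 1.476, -0.119], TCP at [0.158, 0.605, 0.405] pointing down, gripper open.
Joint ranges: [-3.01, 3.01], [-1.01, 2.22], [0.06, 2.58], [-1.02, 4.17], [0.09, 2.62], [-3.14, 3.14]. Speed limits (rad/s): [2.57, 2.57, 3.14, 3.14, 3.14, 3.14].

### API

Orientations are given as a rotation vector (axis times angle).
In Python, from station import telemetry, eyes, ctrl gives the robot as it stands.
- The arm moves only by the tool apply_moves, never from a script. Its argument "plan" is a list of rows, each a list of 5 numbers: the finger opening in m, from 0 to 0.0854, then the shift along the tool's x, y, z in m, then the turn about the tool's z in rad. In form: [[jaw, x, y, z, roll], ...]. A call has 1 to 12 rows; each row is the pose to reach, as a shift and turn from the pose commanded when the call began, along the tool's axes at that moment; what a row does not reach only later rows make up. A row lasts 1/12 s, in which the tool goes at most 41.7 mm and 7.16 degrees, less where a joint would pass 70% of its speed; a pose out of reach is approached as far as the arm can. A call with a gripper value outside its range is refused whole. The fingers move at their own pace and stop on an object; "newtons" is the grip in N (left out, the last holds). Time passes only in rows, so rows that repeat a pose let the fingers close. It gives the time, the measured TCP pose, the force, the opening and the grip force at its end, in the units of the state.
- telemetry.get_obs(): the state, without advancing time (a new reading comes with each control period).
- eyes.get_image(name): name is "scene" or "side" or "wrist"; returns a dict with "img" (420x560x3 uint8, blue, green, red), "range_z" (420x560 float32, m along the optical axis (not along the pixel's ray), 0 where there is no reading), "K" (3x3 intrinsics, pixels), "pose" (4x4, takes a point from camera to world coordinates); the wrist camera has in their place "hand_eye" (4x4, takes a point from camera to tool coordinates, whose origin is the TCP and whose axes are the flange's). Camera axes: x right, y down, z forward; pixel columns grow to the right and rows downward; lengths in m; the calibration is good to about 2 mm. The wrist camera is an equidistant fisheye: a pixel r from the principal point sees the ray r / f radians off the axis. A picture is of the moment at which its call begins: read the wrist's pose just before it.
- ctrl.finish_job(): hands the job in; it is judged then, once.
Trained networks look in a picture, given as the dict that the camera call returned (one of the last four; its "shot" number tells which), for a name from the list of things; names that differ only in an ending like _2 or _b are one class to them, and where a whole thing is asked for, a point or a joint stands for the part that bears it (a point fixed in the world has none). Each returns a list of dicts, best first, with "confidence" (0 to 1); they miss things now and then, are a little off and sometimes report something else, mostly with a low value. They report only what shows in the picture. A call takes as long as a camera call.
- eyes.search_frame(thing, picture): "box" ([left, top, right, bottom] in pixels, round what is visible of it).
- eyes.outline_of(thing, picture): "region" (420x560 bool, what is visible of it) and "box" ([left, top, right, bottom] in pixels, round what is visible of it).
- eyes.tip_of(thing, picture): "point" ([column, row] in pixels: a listed point, or the origin of a listed thing).
The state is a dict: "t": time; "q": joint angles; "dq": joint speeds; "effort": joint torques, N m; "tool_pos": TCP position; "tool_rot": TCP orientation; "contact_force": force on the tool from outside, world axes, zero at the start; "wrist_torque": the same for the moment, N m; "opening": finger opening in m; "grip_force": force on a finger pad.
Only numpy, scipy, OpenCV 4.12 (cv2) and the standard library are available. Lean on these libraries where they do the work, as an engineer would, in place of code of your own. Each camera call takes 0.05 s, during which the arm holds its last target. There are 200 camera calls.

### The job

Close the plant specimen press: set the big red wing nut on its threaded post with the wings along the long side of the board, so that it stands on top of the thread; turn it backward (anticlockwise from above) until you feel the thread start drop, then run it forward (clockwise) all the way to its stop, so that it holds the pressing board down. Let go of it, and leave the wash bottle and the dropper bottle where they stand.

Things in the scene. Friction and masses are not known exactly. Their poses are not given: they have to be found in the camera images.
- wing_nut: Loose red wing nut, 0.13 to 0.25 kg, upright on the worktop: round barrel 61 mm across, 42 mm high, closed on top, with one upright bar (the wings) across its top, along the nut's y axis. Origin: centre of the underside; z up. Half a turn makes no difference. Bore below 42 mm wide, flared to 49 mm at the mouth.
- wings (a point): Middle of the nut's wings, 62 mm above its underside: the place to grip, across the 14 mm thickness (nut's x axis). The bar is 92 mm long, 17 mm thick at its rounded ends, and reaches from 42 to 76 mm above the underside.
- nut_pins (a point): On the nut's axis, 18 mm above its underside, at the height of the two 7 mm pins that stick into the bore from opposite sides along y: they are the nut's thread. Their undersides are 14.5 mm above the nut's underside.
- press: Fixed wooden plant press, 140 x 180 mm: base board, pile of cards, and a sprung pressing board on top. Origin: centre of its underside on the worktop; long side along its y axis. A vertical brass post, 40 mm across, rises through the middle on the origin's axis, with a coarse two-start thread (see post_top and seat).
- post_top (a point): On the post's axis, 83.5 mm above the worktop: the flat tops of the thread. The nut's pins stand on them when its wings lie along the press's y axis, within 15 degrees. Clockwise a wall (5 mm higher) blocks them; after 20 to 60 degrees anticlockwise (it varies) they reach the thread start and the nut, if free to fall, falls 13 mm by its weight. A wall follows 20 degrees on.
- seat (a point): On the post's axis, 56 mm above the worktop: the free height of the pressing board's steel washer (68 mm across), where the nut's underside lands after its drop. From there clockwise the pins run under the thread to an end stop after 80 to 100 degrees; over some 55 degrees of this the nut and board go down 4 mm, the last 15 are level. Takes about 0.3 N m; it stays where left.
- pressing_board (a joint): How far the pressing board is pushed down from its free height, in m: 0 free (the washer's top, 68 mm across, is then 56 mm above the worktop), 0.004 with the nut fully run on, 0.008 at most. Spring: 4 N at the start, 1.2 N more per mm.
- wash_bottle: Bystander: white wash bottle with a red cap and bent spout, 182 mm high, at the back. Origin: centre of its underside.
- dropper_iodine: Bystander: amber dropper bottle with a red collar and black bulb, 33 mm across, 100 mm high, at the back. Origin: centre of its underside.

How it is judged:
On the way, in this order (a step that is already met when the one before it is completed fails the run):
1. the nut stands upright on top of the post's thread (horizontal distance between wing_nut and post_top below 0.005 m and angle between wing_nut's own z axis and vertical below 0.15 rad and z of wing_nut in the frame of post_top between -0.0175 and -0.0115 m), for 0.2 s.
2. the nut has dropped off the thread start, down to the board (horizontal distance between wing_nut and post_top below 0.005 m and z of wing_nut in the frame of post_top below -0.0235 m), for 0.1 s.
At the end, for the whole second after the job is handed in: The nut, let go and at rest, sits upright (within 0.1 rad) on the post's axis (within 5 mm) and holds the pressing board down by more than 3 mm (value of joint pressing_board above 0.003 m and horizontal distance between wing_nut and post_top below 0.005 m and angle between wing_nut's own z axis and vertical below 0.1 rad and linear speed of wing_nut below 0.02 m/s and angular speed of wing_nut below 0.2 rad/s); the robot touches nothing.
It fails at once if a bystander (wash bottle or dropper bottle) is moved by more than 30 mm or knocked over (distance of any of wash_bottle, dropper_iodine from where it was at the start of the episode above 0.03 m or angle between any of wash_bottle, dropper_iodine's own z axis and vertical above 0.5 rad).
It also fails if it takes over 58 s, if anything falls off the work surface, if the arm or the gripper's body presses on something with over 40 N, if the wrist force passes 120 N, or if a joint passes its speed limit or range.

## Working session

There is one attempt and no reset: what is moved stays moved. The work goes in short steps, Python scripts to look and compute and a tool call to move; the robot and the scene stay as the last step left them, time stands still between calls to the robot, and variables do not carry over. Pictures are saved under pics/ and viewed, at most 10 in all, crops included, and the job is handed in when it is done.

Besides the shell and the picture viewer there is one more tool, called after ">>>" as name([rows], argument=value, ...), one row to a line, values as JSON. apply_moves: Moves the arm, as the interface text tells. Its arguments: {"type":"object","properties":{"plan":{"type":"array","items":{"type":"array","items":{"type":"number"}}},"newtons":{"type":"number"}},"required":["plan"]}

```bash
ls; mkdir -p pics; cat > h.py <<'E'
import numpy as np, cv2
from scipy.spatial.transform import Rotation as R
from station import telemetry, eyes, ctrl
np.set_printoptions(precision=4,suppress=True)
def pts(p,mask):
    v,u=np.nonzero(mask&(p["range_z"]>0)); z=p["range_z"][v,u]; K=p["K"]
    c=np.stack([(u-K[0,2])/K[0,0]*z,(v-K[1,2])/K[1,1]*z,z],1)
    return c@p["pose"][:3,:3].T+p["pose"][:3,3]
def best(f,t,p):
    r=f(t,p); return r[0] if r else None
E
python3 - <<'E'
from h import *
o=telemetry.get_obs(); print(o, ctrl.pinch_z)
ims=[]
for c in("scene","side"):
    p=eyes.get_image(c); im=p["img"].copy()
    for t in("wing_nut","press","wash_bottle","dropper_iodine"):
        b=best(eyes.outline_of,t,p)
        if b is None: print(c,t,None);continue
        P=pts(p,b["region"]); print(c,t,round(b["confidence"],2),b["box"],np.median(P,0),np.percentile(P,2,axis=0),np.percentile(P,98,axis=0))
        x=[int(i) for i in b["box"]]; cv2.rectangle(im,x[:2],x[2:],(0,255,0),1)
        if t=="wing_nut":
            W=P[(P[:,2]>.05)&(P[:,2]<.08)]; T=P[(P[:,2]>.071)]
            print(" wing",len(W),W.mean(0),T.mean(0),len(T))
            if len(T)>5:
                r=cv2.minAreaRect(T[:,:2].astype(np.float32)*1000); print(r)
        if t=="press":
            for lo,hi in((.04,.06),(.08,.1)):
                Q=P[(P[:,2]>lo)&(P[:,2]<hi)]
                if len(Q)>5: print(lo,len(Q),cv2.minAreaRect(Q[:,:2].astype(np.float32)*1000),np.median(Q[:,2]))
    for t in("post_top","wings"):
        b=best(eyes.tip_of,t,p)
        if b: print(c,t,b)
        if b:
            u,v=b["point"]; d=p["pose"][:3,:3]@np.array([(u-p["K"][0,2])/p["K"][0,0],(v-p["K"][1,2])/p["K"][1,1],1]); h={"post_top":.0835,"wings":.062}[t]
            o=p["pose"][:3,3]; print(o+d*(h-o[2])/d[2])
    ims.append(im)
cv2.imwrite("pics/a.png",cv2.resize(np.vstack(ims),(448,600*1)) if 0 else cv2.resize(np.hstack(ims),(800,300)))
E
```

```text
pics
{'t': 0.0, 'q': array([ 1.196 ,  0.0533,  1.6143,  0.    ,  1.476 , -0.119 ]), 'dq': array([ 0.0004, -0.0012,  0.0004,  0.001 , -0.0007, -0.0005]), 'effort': array([ -0.001 , -39.3685, -37.0175,  -0.0002,   0.0069,   0.    ]), 'tool_pos': array([0.158 , 0.6044, 0.4035]), 'tool_rot': array([-0.4007, -3.1154,  0.0031]), 'contact_force': array([ 0.1783,  0.116 , -0.581 ]), 'wrist_torque': array([ 0.0135, -0.0551,  0.0205]), 'grip_force': 0.0, 'opening': 0.08534456250823341} 0.1547
scene wing_nut 0.8 [285.6, 248.7, 314.2, 291.9] [ 0.4719 -0.2075  0.0432] [ 0.4386 -0.2263  0.0037] [ 0.5197 -0.1765  0.0783]
 wing 374 [ 0.4764 -0.2017  0.0696] [ 0.4796 -0.1992  0.0758] 221
((481.598876953125, -198.03497314453125), (90.28202819824219, 15.410480499267578), 13.65577220916748)
scene press 0.72 [141.2, 167.3, 232.7, 231.5] [0.4656 0.1602 0.053 ] [0.405  0.0885 0.0003] [0.5703 0.2761 0.0587]
0.04 2259 ((488.2148742675781, 186.48699951171875), (139.70127868652344, 180.0519256591797), 16.30082893371582) 0.05432745264592853
0.08 18 ((492.4701843261719, 191.8582763671875), (28.983749389648438, 3
[... 874 characters left out ...]
7   0.2768 0.0558]
0.04 2260 ((489.22625732421875, 187.93246459960938), (137.3176727294922, 181.08023071289062), 16.172786712646484) 0.052593810675051034
0.08 8 ((489.5589904785156, 199.4549560546875), (39.710906982421875, 19.961027145385742), 3.4797637462615967) 0.08500066137754098
side wash_bottle 0.6 [375.6, 202.1, 414.2, 293.5] [ 0.6855 -0.2575  0.0877] [ 0.6706 -0.2743  0.0055] [ 0.7153 -0.2243  0.1706]
side dropper_iodine 0.77 [298.3, 168.6, 314.0, 205.5] [0.6597 0.0396 0.0447] [0.6486 0.031  0.0005] [0.6781 0.0572 0.0945]
side post_top {'point': [219.5, 158.5], 'confidence': 0.93}
[0.495  0.1974 0.0835]
side wings {'point': [283.3, 277.1], 'confidence': 0.62}
[ 0.4843 -0.19    0.062 ]
```

View pics/a.png

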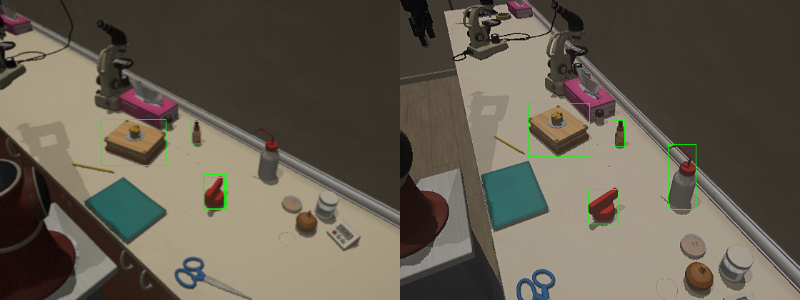

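```bash
cat >> h.py <<'E'
def yawpose(yaw):  # tool down, tool y at yaw deg
    th=np.radians((yaw+90)/2); return R.from_rotvec(np.pi*np.array([np.cos(th),np.sin(th),0]))
def to(x,y,z,yaw,frm=None):
    o=telemetry.get_obs(); p,r=frm or (o["tool_pos"],R.from_rotvec(o["tool_rot"]))
    ty=r.as_matrix()[:,1]; cur=np.degrees(np.arctan2(ty[1],ty[0]))
    print("yaw",cur,"shift",r.inv().apply(np.array([x,y,z])-p),"roll",np.radians((cur-yaw+180)%360-180))
E
python3 - <<'E'
from h import *
to(.45,.2,.40,0)
to(.482,-.198,.30,-75.5,(np.array([.45,.2,.4]),yawpose(0)))
E
```

```text
yaw 75.34347442150111 shift [-0.3847 -0.3176  0.0048] roll 1.3149916985473247
yaw 2.148247645749551e-31 shift [-0.398  0.032  0.1  ] roll 1.3177235852557188
```

>>> apply_moves([
  [0.085,-0.385,-0.318,0,1.315],
  [0.085,-0.385,-0.318,0,1.315],
  [0.085,-0.385,-0.318,0,1.315],
  [0.085,-0.385,-0.318,0,1.315],
  [0.085,-0.385,-0.318,0,1.315],
  [0.085,-0.385,-0.318,0,1.315],
  [0.085,-0.385,-0.318,0,1.315],
  [0.085,-0.385,-0.318,0,1.315],
  [0.085,-0.385,-0.318,0,1.315],
  [0.085,-0.385,-0.318,0,1.315],
  [0.085,-0.385,-0.318,0,1.315],
  [0.085,-0.385,-0.318,0,1.315],
])

```text
t: 1.7
tool_pos: [0.4508, 0.1976, 0.4051]
tool_rot: [2.224, 2.218, 0.002]
contact_force: [0.3, 1.0, 0.6]
opening: 0.0852
grip_force: 0.0
```

>>> apply_moves([
  [0.085,-0.398,0.032,0.08,1.318],
  [0.085,-0.398,0.032,0.08,1.318],
  [0.085,-0.398,0.032,0.08,1.318],
  [0.085,-0.398,0.032,0.08,1.318],
  [0.085,-0.398,0.032,0.08,1.318],
  [0.085,-0.398,0.032,0.08,1.318],
  [0.085,-0.398,0.032,0.08,1.318],
  [0.085,-0.398,0.032,0.08,1.318],
  [0.085,-0.398,0.032,0.08,1.318],
  [0.085,-0.398,0.032,0.08,1.318],
  [0.085,-0.398,0.032,0.08,1.318],
  [0.085,-0.398,0.032,0.08,1.318],
])

```text
t: 2.7
tool_pos: [0.4819, -0.2002, 0.3242]
tool_rot: [-3.117, -0.389, 0.001]
contact_force: [-0.6, -0.4, -0.4]
opening: 0.0853
grip_force: 0.0
```

```bash
cat >> h.py <<'E'
def wpts(o,p,mask):
    v,u=np.nonzero(mask&(p["range_z"]>0)); z=p["range_z"][v,u]; K=p["K"]
    a=(u-K[0,2])/K[0,0]; b=(v-K[1,2])/K[1,1]; th=np.hypot(a,b)+1e-9; s=np.tan(th)/th
    c=np.stack([a*s*z,b*s*z,z],1); H=p["hand_eye"]; t=c@H[:3,:3].T+H[:3,3]
    return t, R.from_rotvec(o["tool_rot"]).apply(t)+o["tool_pos"]
E
python3 - <<'E'
from h import *
o=telemetry.get_obs(); p=eyes.get_image("wrist")
b=best(eyes.outline_of,"wing_nut",p); print(b and (b["box"],b["confidence"]))
t,P=wpts(o,p,b["region"])
T=P[(P[:,2]>.067)&(P[:,2]<.09)]; print(len(T),P[:,2].max(),cv2.minAreaRect(T[:,:2].astype(np.float32)*1000))
m,s=np.median(t[(P[:,2]>.067)],0),0; print("tool frame",m)
for c in("scene","side"):
    q=eyes.get_image(c); r=best(eyes.outline_of,"press",q)
cv2.imwrite("pics/b.png",p["img"])
E
```

```text
([242.9, 141.9, 315.2, 269.2], 0.58)
2401 0.07858333027497988 ((484.8017272949219, -197.50848388671875), (90.55630493164062, 15.945281028747559), 14.63153076171875)
tool frame [ 0.0083 -0.0016  0.2481]
```

View pics/b.png

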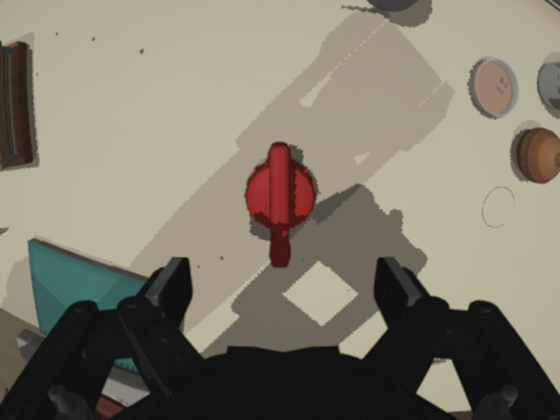

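```bash
python3 -c "
from h import *
to(.484,-.1978,.222,-75.4)"
```

```text
yaw -75.37607403177802 shift [0.0015 0.0007 0.1031] roll 0.00041758692220122615
```

>>> apply_moves([
  [0.085,0.0015,0.001,0.03,0],
  [0.085,0.0015,0.001,0.06,0],
  [0.085,0.0015,0.001,0.085,0],
  [0.085,0.0015,0.001,0.102,0],
  [0.085,0.0015,0.001,0.102,0],
  [0.0,0.0015,0.001,0.102,0],
  [0.0,0.0015,0.001,0.102,0],
  [0.0,0.0015,0.001,0.102,0],
  [0.0,0.0015,0.001,0.102,0],
  [0.0,0.0015,0.001,0.102,0],
  [0.0,0.0015,0.001,0.102,0],
  [0.0,0.0015,0.001,0.102,0],
], newtons=40)

```text
t: 4.0
tool_pos: [0.484, -0.199, 0.2232]
tool_rot: [3.116, 0.396, 0.001]
contact_force: [0.0, 0.6, 1.3]
opening: 0.0133
grip_force: 43.6
```

>>> apply_moves([
  [0.0,0,0,-0.02,0],
  [0.0,0,0,-0.05,0],
  [0.0,0,0,-0.08,0],
  [0.0,0,0,-0.11,0],
  [0.0,0,0,-0.14,0],
  [0.0,0,0,-0.14,0],
  [0.0,0,0,-0.14,0],
], newtons=60)

```text
t: 4.58
tool_pos: [0.4842, -0.1993, 0.3645]
tool_rot: [3.114, 0.396, 0.005]
contact_force: [-0.5, 0.5, -2.8]
opening: 0.0129
grip_force: 61.2
```

```bash
cat > seen.py <<'E'
from h import *
o=telemetry.get_obs(); p=eyes.get_image("wrist")
b=best(eyes.outline_of,"wing_nut",p); print(b and (b["box"],b["confidence"]))
t,P=wpts(o,p,b["region"]); print(np.percentile(t,[2,50,98],axis=0))
T=t[(t[:,2]<.155)&(t[:,2]>.13)]; print(len(T), len(T)>5 and cv2.minAreaRect(T[:,:2].astype(np.float32)*1000))
E
python3 - <<'E'
from seen import *
cv2.imwrite("pics/c.png",p["img"])
print(o["tool_pos"])
to(.489,.187,.36,16.2)
for c in("scene","side"):
    q=eyes.get_image(c); r=best(eyes.outline_of,"wing_nut",q)
    if r:
        W=pts(q,r["region"]); print(c,r["confidence"],np.percentile(W,[2,98],axis=0))
E
```

```text
([226.2, 167.9, 339.6, 352.8], 0.57)
[[-0.0326 -0.0249  0.1457]
 [ 0.0145  0.0012  0.1488]
 [ 0.0459  0.0266  0.2159]]
5863 ((4.5393524169921875, 6.83311653137207), (83.47733306884766, 28.32026481628418), 0.361439049243927)
[ 0.4842 -0.1993  0.3645]
yaw -75.51991066859414 shift [ 0.102  -0.3721  0.0012] roll -1.6008144308020413
scene 0.64 [[ 0.4371 -0.2273  0.1408]
 [ 0.4999 -0.177   0.215 ]]
side 0.67 [[ 0.4389 -0.2265  0.1395]
 [ 0.5182 -0.1935  0.2122]]
```

View pics/c.png

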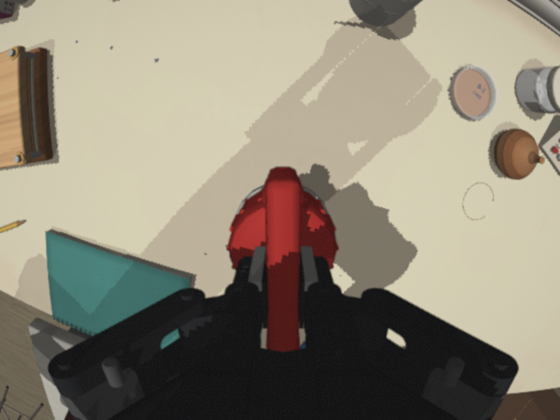

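```bash
python3 -c "
from h import *
to(.5225,.072,.365,16.2)"
```

```text
yaw -75.52148957013033 shift [ 0.1056 -0.2524 -0.0043] roll -1.6008419878324127
```

>>> apply_moves([
  [0.0,0.01,-0.025,0,-0.12],
  [0.0,0.105,-0.252,0,-1.6],
  [0.0,0.105,-0.252,0,-1.6],
  [0.0,0.105,-0.252,0,-1.6],
  [0.0,0.105,-0.252,0,-1.6],
  [0.0,0.105,-0.252,0,-1.6],
  [0.0,0.105,-0.252,0,-1.6],
  [0.0,0.105,-0.252,0,-1.6],
  [0.0,0.105,-0.252,0,-1.6],
  [0.0,0.105,-0.252,0,-1.6],
  [0.0,0.105,-0.252,0,-1.6],
  [0.0,0.105,-0.252,0,-1.6],
])

```text
t: 5.88
tool_pos: [0.5223, 0.0715, 0.3614]
tool_rot: [-2.007, -2.415, 0.002]
contact_force: [-0.3, -0.9, -2.1]
opening: 0.0128
grip_force: 61.1
```

>>> apply_moves([
  [0.0,0,0,0,-0.12],
  [0.0,0,0,0,-0.24],
  [0.0,0,0,0,-0.24],
])

```text
t: 6.13
tool_pos: [0.5223, 0.0713, 0.3615]
tool_rot: [-1.71, -2.633, 0.002]
contact_force: [-1.5, 0.8, -3.0]
opening: 0.013
grip_force: 61.1
```

```bash
python3 - <<'E'
from h import *
o=telemetry.get_obs(); print(o["tool_pos"]); p=eyes.get_image("wrist")
b=best(eyes.outline_of,"press",p); print(b and (b["box"],b["confidence"]))
t,P=wpts(o,p,b["region"])
for lo,hi in((.045,.0555),(.075,.087),(.087,.095)):
    T=P[(P[:,2]>lo)&(P[:,2]<hi)&(np.hypot(P[:,0]-.489,P[:,1]-.187)<(.03 if lo>.07 else .2))]
    if len(T)>5: print(lo,len(T),T.mean(0),cv2.minAreaRect(T[:,:2].astype(np.float32)*1000))
d=best(eyes.tip_of,"post_top",p); print(d)
to(.489,.187,.365,16.2)
cv2.imwrite("pics/d.png",p["img"])
E
```

```text
[0.5223 0.0713 0.3615]
([212.3, 0.0, 392.9, 171.1], 0.9)
0.045 18019 [0.4971 0.1667 0.0544] ((493.05902099609375, 177.57667541503906), (136.84280395507812, 158.52413940429688), 16.18756103515625)
0.075 17 [0.491  0.1884 0.0835] ((495.6179504394531, 191.30593872070312), (17.924766540527344, 40.297157287597656), 42.17192840576172)
0.087 14 [0.4781 0.1874 0.089 ] ((486.37969970703125, 193.03912353515625), (38.60867691040039, 7.428978443145752), 32.86627197265625)
{'point': [306.7, 51.5], 'confidence': 0.61}
yaw 23.73600039696297 shift [ 0.1194  0.016  -0.003 ] roll 0.13152801935860362
```

View pics/d.png

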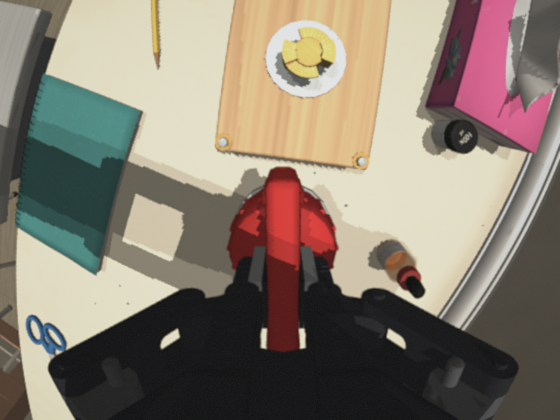

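```bash
python3 - <<'E'
from h import *
o=telemetry.get_obs(); p=eyes.get_image("wrist")
m=np.zeros((420,560),bool); m[10:110,250:360]=1
hsv=cv2.cvtColor(p["img"],cv2.COLOR_BGR2HSV)
v,u=np.nonzero(m&(p["range_z"]>0)); t,P=wpts(o,p,m); h=hsv[v,u]
near=np.hypot(P[:,0]-.489,P[:,1]-.187)<.06
y=near&(P[:,2]>.078); print(y.sum(),np.histogram(P[near,2],bins=np.arange(.05,.1,.004)))
T=P[y][:,:2].astype(np.float32)*1000; print("post",cv2.minEnclosingCircle(T),T.mean(0))
w=near&(h[:,1]<60)&(abs(P[:,2]-.055)<.006)
T=P[w][:,:2].astype(np.float32)*1000; print("washer",w.sum(),cv2.fitEllipse(cv2.convexHull(T)),cv2.minEnclosingCircle(T))
# pixel-based post tops at z=.0835 by ray
mask=m&(hsv[...,1]>110)&(hsv[...,0]>18)&(hsv[...,0]<35)&(hsv[...,2]>150)
vv,uu=np.nonzero(mask)
print(len(uu),uu.mean(),vv.mean())
# ray
K=p["K"];H=p["hand_eye"]
for (a,b) in((309,52),(uu.mean(),vv.mean())):
    x=(a-K[0,2])/K[0,0]; yy=(b-K[1,2])/K[1,1]; th=np.hypot(x,yy); d=np.array([np.sin(th)*x/th,np.sin(th)*yy/th,np.cos(th)])
    r=R.from_rotvec(o["tool_rot"]); d=r.apply(H[:3,:3]@d); c=r.apply(H[:3,3])+o["tool_pos"]; print(c+d*(.0845-c[2])/d[2])
cv2.imwrite("pics/e.png",cv2.resize(p["img"][10:110,250:360],None,fx=5,fy=5,interpolation=cv2.INTER_CUBIC))
for c in("scene","side"):
    q=eyes.get_image(c); W=pts(q,np.ones((420,560),bool)); n=np.hypot(W[:,0]-.489,W[:,1]-.187)<.03
    T=W[n&(W[:,2]>.078)&(W[:,2]<.1)]; print(c,len(T),cv2.minEnclosingCircle(T[:,:2].astype(np.float32)*1000),T.mean(0))
E
```

```text
1920 (array([1231, 7529,   89,    9,    9,   19,   26,   46,  964,  862,   48,
          0]), array([0.05 , 0.054, 0.058, 0.062, 0.066, 0.07 , 0.074, 0.078, 0.082,
       0.086, 0.09 , 0.094, 0.098]))
post ((490.5456848144531, 186.5107879638672), 20.323129653930664) [490.5954 185.7773]
washer 2897 ((490.6078796386719, 186.96900939941406), (68.09838104248047, 68.67694091796875), 159.2017364501953) ((490.6756896972656, 186.96539306640625), 34.49639892578125)
1308 306.7545871559633 52.24082568807339
[0.492  0.1866 0.0845]
[0.4906 0.1857 0.0845]
scene 155 ((488.1556701660156, 186.91250610351562), 22.687213897705078) [0.4874 0.1841 0.0852]
side 145 ((489.6174621582031, 188.8585205078125), 21.924793243408203) [0.4897 0.1848 0.0837]
```

View pics/e.png

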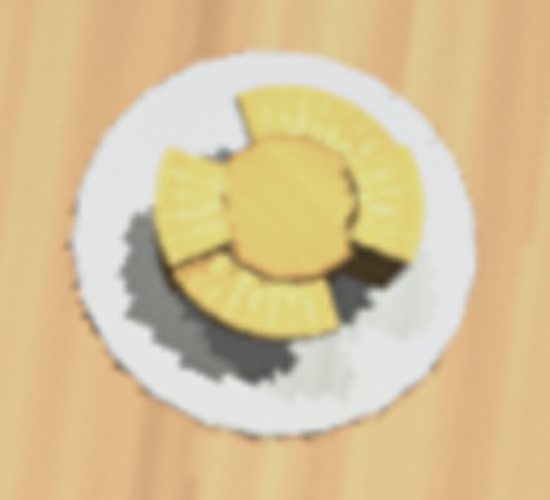

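```bash
python3 -c "
from h import *
to(.4906,.1865,.335,16.2)"
```

```text
yaw 23.81678258452349 shift [0.1183 0.0174 0.0275] roll 0.13293793450849822
```

>>> apply_moves([
  [0.0,0.03,0.0,0.0,0.1],
  [0.0,0.06,0.01,0.0,0.133],
  [0.0,0.09,0.0175,0.0,0.133],
  [0.0,0.118,0.0175,0.01,0.133],
  [0.0,0.118,0.0175,0.027,0.133],
  [0.0,0.118,0.0175,0.027,0.133],
  [0.0,0.118,0.0175,0.027,0.133],
])

```text
t: 7.02
tool_pos: [0.4902, 0.1863, 0.3346]
tool_rot: [-1.884, -2.512, 0.004]
contact_force: [-0.3, 0.3, -1.6]
opening: 0.013
grip_force: 60.9
```

```bash
python3 - <<'E'
from seen import *
to(.4906,.1865,.291,16.2); print(o["contact_force"])
for c in("scene","side"):
    q=eyes.get_image(c); r=best(eyes.outline_of,"wing_nut",q)
    if r:
        W=pts(q,r["region"]); top=W[W[:,2]>np.percentile(W[:,2],98)-.006]; print(c,np.percentile(W,[2,98],axis=0),cv2.minAreaRect(top[:,:2].astype(np.float32)*1000))
E
```

```text
([228.5, 167.7, 336.4, 351.6], 0.72)
[[-0.0315 -0.0264  0.1458]
 [ 0.0144 -0.0009  0.1487]
 [ 0.0456  0.0246  0.2154]]
5831 ((4.185298919677734, -6.695584297180176), (28.009811401367188, 83.67005157470703), 89.9601058959961)
yaw 16.201954256812638 shift [ 0.0009 -0.0003  0.0455] roll 3.4108215810067875e-05
[-0.2916  0.3169 -1.6327]
side [[0.462  0.1416 0.1149]
 [0.5126 0.2169 0.189 ]] ((496.69183349609375, 162.2113037109375), (12.99036979675293, 43.69963836669922), 14.032882690429688)
```

>>> apply_moves([
  [0.0,0.0005,0,0.012,0],
  [0.0,0.0005,0,0.024,0],
  [0.0,0.0005,0,0.032,0],
  [0.0,0.0005,0,0.038,0],
  [0.0,0.0005,0,0.04,0],
  [0.0,0.0005,0,0.04,0],
])

```text
t: 7.82
tool_pos: [0.4903, 0.1867, 0.2945]
tool_rot: [-1.884, -2.513, 0.002]
contact_force: [1.6, -0.3, -2.8]
opening: 0.0133
grip_force: 61.0
```

>>> apply_moves([
  [0.0,0,0,0.001,0],
  [0.0,0,0,0.002,0],
  [0.0,0,0,0.003,0],
  [0.0,0,0,0.003,0],
])

```text
t: 8.15
tool_pos: [0.4905, 0.1867, 0.2926]
tool_rot: [-1.885, -2.513, 0.001]
contact_force: [0.2, -0.8, -1.9]
opening: 0.013
grip_force: 61.0
```

>>> apply_moves([
  [0.0,0,0,0.001,0],
  [0.0,0,0,0.002,0],
  [0.0,0,0,0.003,0],
  [0.0,0,0,0.003,0],
])

```text
t: 8.48
tool_pos: [0.4909, 0.1868, 0.2917]
tool_rot: [1.884, 2.513, 0.0]
contact_force: [-3.7, -0.4, 7.3]
opening: 0.0127
grip_force: 62.7
```

>>> apply_moves([
  [0.018,0,0,0,0],
  [0.018,0,0,0,0],
  [0.018,0,0,0,0],
  [0.018,0,0,0,0],
  [0.018,0,0,0,0],
  [0.018,0,0,0,0],
])

```text
t: 8.98
tool_pos: [0.4905, 0.1867, 0.2895]
tool_rot: [-1.885, -2.513, 0.0]
contact_force: [-1.2, -0.3, 0.6]
opening: 0.018
grip_force: 0.0
```

```bash
python3 - <<'E'
from seen import *
print(o["tool_pos"],o["contact_force"],o["opening"],o["grip_force"], R.from_rotvec(o["tool_rot"]).apply(T).mean(0)+o["tool_pos"])
cv2.imwrite("pics/f.png",p["img"])
E
```

```text
([230.6, 168.5, 343.5, 354.4], 0.65)
[[-0.0288 -0.0248  0.1433]
 [ 0.0148  0.0002  0.1463]
 [ 0.0454  0.0259  0.2131]]
6023 ((4.970603942871094, 0.5952620506286621), (81.75077056884766, 16.28386878967285), 0.004047142807394266)
[0.4905 0.1867 0.2895] [-1.2358 -0.3385  0.557 ] 0.017975392224820176 0.0 [0.4875 0.1991 0.1445]
```

View pics/f.png

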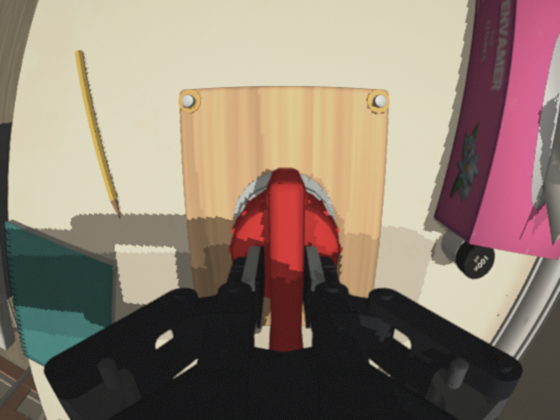

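>>> apply_moves([
  [0.018,0,0,0,-0.06],
  [0.018,0,0,0,-0.12],
  [0.018,0,0,0,-0.18],
  [0.018,0,0,0,-0.24],
  [0.018,0,0,0,-0.3],
  [0.018,0,0,0,-0.36],
  [0.018,0,0,0,-0.42],
  [0.018,0,0,0,-0.48],
  [0.018,0,0,0,-0.54],
  [0.018,0,0,0,-0.6],
  [0.018,0,0,0,-0.66],
  [0.018,0,0,0,-0.66],
])

```text
t: 10.08
tool_pos: [0.4905, 0.1867, 0.2896]
tool_rot: [-0.967, -2.989, 0.0]
contact_force: [-0.6, -0.4, 0.5]
opening: 0.0183
grip_force: 0.1
```

```bash
cat > chk.py <<'E'
from seen import *
b=t[(P[:,2]>.1)]; k=t[:,2]<np.percentile(t[:,2],2)+.004
print("wingtop world z",np.median(P[k,2]),"force",o["contact_force"],"torque",o["wrist_torque"],"rect",cv2.minAreaRect(t[k][:,:2].astype(np.float32)*1000))
E
python3 chk.py
```

```text
([226.4, 167.3, 338.7, 352.5], 0.64)
[[-0.0282 -0.0263  0.1435]
 [ 0.0158 -0.0014  0.1468]
 [ 0.0456  0.0237  0.2138]]
6118 ((5.580455780029297, -0.2209911346435547), (81.95744323730469, 16.773893356323242), 9.128095626831055)
wingtop world z 0.14487997845854408 force [-0.5761 -0.3982  0.4792] torque [-0.0372  0.0033 -0.0193] rect ((6.676912307739258, -0.6395273208618164), (79.34027862548828, 15.04116439819336), 9.639500617980957)
```

>>> apply_moves([
  [0.018,0,0,0,-0.04],
  [0.018,0,0,0,-0.08],
  [0.018,0,0,0,-0.12],
  [0.018,0,0,0,-0.16],
  [0.018,0,0,0,-0.2],
  [0.018,0,0,0,-0.24],
  [0.018,0,0,0,-0.24],
])

```text
t: 10.77
tool_pos: [0.4906, 0.1868, 0.2897]
tool_rot: [0.605, 3.083, 0.001]
contact_force: [0.4, 0.3, -0.3]
opening: 0.0181
grip_force: 0.3
```

```bash
python3 chk.py
```

```text
([231.7, 166.9, 339.7, 352.0], 0.58)
[[-0.0384 -0.0255  0.1562]
 [ 0.0117 -0.0011  0.1598]
 [ 0.0446  0.025   0.2268]]
0 False
wingtop world z 0.13219796217642313 force [ 0.3843  0.305  -0.2832] torque [ 0.0731 -0.0416 -0.0042] rect ((0.6005897521972656, -0.14148998260498047), (88.95753479003906, 14.160897254943848), 5.371335029602051)
```

>>> apply_moves([
  [0.018,0,0,0.006,0.0],
  [0.018,0,0,0.012,0.05],
  [0.018,0,0,0.012,0.09],
  [0.0,0,0,0.012,0.09],
  [0.0,0,0,0.012,0.09],
  [0.0,0,0,0.012,0.09],
  [0.0,0,0,0.012,0.09],
], newtons=80)

```text
t: 11.45
tool_pos: [0.4901, 0.1868, 0.2769]
tool_rot: [-0.741, -3.051, 0.0]
contact_force: [-0.4, 2.1, -4.4]
opening: 0.0125
grip_force: 77.8
```

>>> apply_moves([
  [0.0,0,0,0,0.06],
  [0.0,0,0,0.0,0.12],
  [0.0,0,0,0.0,0.18],
  [0.0,0,0,0.0,0.24],
  [0.0,0,0,0.0,0.3],
  [0.0,0,0,0.0,0.3],
])

```text
t: 11.95
tool_pos: [0.4901, 0.187, 0.2772]
tool_rot: [-1.19, -2.905, -0.001]
contact_force: [-1.2, 4.0, -3.7]
opening: 0.0132
grip_force: 78.0
```

```bash
python3 chk.py
```

```text
([229.6, 173.6, 340.9, 350.6], 0.78)
[[-0.0278 -0.0257  0.1429]
 [ 0.0149 -0.0009  0.1455]
 [ 0.0439  0.0249  0.2126]]
5671 ((3.5173187255859375, -0.7801485061645508), (16.274084091186523, 81.7435531616211), 89.66172790527344)
wingtop world z 0.13313567433773865 force [-1.1505  3.9855 -3.7442] torque [0.8303 0.3192 0.0079] rect ((6.3745574951171875, -1.1992669105529785), (75.81423950195312, 13.833398818969727), 0.43809738755226135)
```

>>> apply_moves([
  [0.0,0,0,0.0005,0.06],
  [0.0,0,0,0.001,0.12],
  [0.0,0,0,0.001,0.18],
  [0.0,0,0,0.0015,0.24],
  [0.0,0,0,0.002,0.3],
  [0.0,0,0,0.002,0.3],
])

```text
t: 12.55
tool_pos: [0.4902, 0.1872, 0.2757]
tool_rot: [-1.61, -2.695, -0.001]
contact_force: [-2.4, 6.2, -2.0]
opening: 0.013
grip_force: 78.3
```

>>> apply_moves([
  [0.0,0.001,0,0.0005,0.06],
  [0.0,0.001,0,0.001,0.12],
  [0.0,0.001,0,0.001,0.18],
  [0.0,0.001,0,0.0015,0.24],
  [0.0,0.001,0,0.002,0.3],
  [0.0,0.001,0,0.002,0.3],
])

```text
t: 13.05
tool_pos: [0.4901, 0.1878, 0.2742]
tool_rot: [-1.995, -2.426, -0.001]
contact_force: [-1.9, 3.7, -0.5]
opening: 0.0131
grip_force: 78.5
```

```bash
python3 chk.py
```

```text
([226.0, 174.0, 337.6, 350.8], 0.86)
[[-0.029  -0.0258  0.1429]
 [ 0.0141 -0.0005  0.1456]
 [ 0.0434  0.0252  0.212 ]]
5720 ((3.0306129455566406, -0.6302785873413086), (81.59871673583984, 16.454355239868164), 0.22792840003967285)
wingtop world z 0.1301146709826351 force [-1.9225  3.6529 -0.4677] torque [ 0.7039  0.5801 -0.0559] rect ((5.469390869140625, -0.6021919250488281), (13.881697654724121, 76.21194458007812), 89.99697875976562)
```

>>> apply_moves([
  [0.0,0.0005,0,0.0005,0.06],
  [0.0,0.0005,0,0.001,0.12],
  [0.0,0.0005,0,0.001,0.18],
  [0.0,0.0005,0,0.0015,0.24],
  [0.0,0.0005,0,0.0015,0.3],
  [0.0,0.0005,0,0.0015,0.3],
])

```text
t: 13.65
tool_pos: [0.4901, 0.1881, 0.2727]
tool_rot: [2.335, 2.101, 0.0]
contact_force: [-2.1, 3.1, 0.1]
opening: 0.0132
grip_force: 78.6
```

>>> apply_moves([
  [0.0,0,0,0.0,0.05],
  [0.0,0,0,0.0,0.1],
  [0.0,0,0,0.0,0.15],
  [0.0,0,0,0.0,0.15],
])

```text
t: 13.98
tool_pos: [0.4901, 0.1882, 0.2726]
tool_rot: [-2.485, -1.922, -0.001]
contact_force: [-2.0, 3.8, 1.0]
opening: 0.013
grip_force: 78.7
```

```bash
python3 chk.py
```

```text
([229.3, 172.4, 338.9, 352.7], 0.64)
[[-0.0289 -0.0253  0.1429]
 [ 0.0139  0.0001  0.1457]
 [ 0.0432  0.0259  0.2123]]
5707 ((2.784454345703125, -0.031121253967285156), (81.57919311523438, 16.346654891967773), 0.24243058264255524)
wingtop world z 0.1284229694311215 force [-2.0226  3.7807  0.9941] torque [ 0.816   0.6227 -0.0313] rect ((5.292842864990234, 0.016212940216064453), (13.863357543945312, 75.9532470703125), 89.82121276855469)
```

>>> apply_moves([
  [0.0,0.0005,0,0.0,0.05],
  [0.0,0.0005,0,0.0,0.1],
  [0.0,0.0005,0,0.0,0.15],
  [0.0,0.0005,0,0.0,0.2],
  [0.0,0.0005,0,0.0,0.2],
])

```text
t: 14.5
tool_pos: [0.4903, 0.1884, 0.2726]
tool_rot: [2.664, 1.663, 0.0]
contact_force: [-1.8, 1.8, 1.5]
opening: 0.0126
grip_force: 78.8
```

```bash
python3 chk.py
```

```text
NoneTraceback (most recent call last):
  File "chk.py", line 1, in <module>
    from seen import *
  File "seen.py", line 4, in <module>
    t,P=wpts(o,p,b["region"]); print(np.percentile(t,[2,50,98],axis=0))
                 ~^^^^^^^^^^
TypeError: 'NoneType' object is not subscriptable
```

>>> apply_moves([
  [0.0,0,0,0.0,0.04],
  [0.0,0,0,0.0,0.08],
  [0.0,0,0,0.0,0.12],
  [0.0,0,0,0.0,0.12],
])

```text
t: 14.93
tool_pos: [0.4902, 0.1886, 0.2726]
tool_rot: [2.757, 1.505, 0.0]
contact_force: [-2.9, 2.8, 3.0]
opening: 0.0127
grip_force: 80.4
```

```bash
python3 chk.py || python3 chk.py
```

```text
([501.7, 213.4, 560.0, 271.4], 0.72)
[[-0.0373  0.2065  0.1993]
 [-0.0193  0.2119  0.2311]
 [-0.0077  0.2275  0.2715]]
0 False
wingtop world z 0.07269556275677214 force [-2.907   2.7594  2.998 ] torque [0.6565 0.6115 1.2378] rect ((-24.893980026245117, 215.53765869140625), (8.725587844848633, 21.5445499420166), 75.31208038330078)
```

>>> apply_moves([
  [0.0,0,0,0,-0.04],
  [0.0,0,0,0,-0.04],
  [0.05,0,0,0,-0.04],
  [0.05,0,0,0,-0.04],
  [0.05,0,0,0,-0.04],
  [0.05,0,0,-0.02,-0.04],
  [0.05,0,0,-0.05,-0.04],
  [0.05,0,0,-0.09,-0.04],
  [0.05,0,0,-0.12,-0.04],
  [0.05,0,0,-0.12,-0.04],
  [0.05,0,0,-0.12,-0.04],
])

```text
t: 15.95
tool_pos: [0.4908, 0.1884, 0.3951]
tool_rot: [2.729, 1.552, 0.009]
contact_force: [-0.1, -0.2, -0.2]
opening: 0.0499
grip_force: 0.0
```

```bash
python3 - <<'E'
from h import *
o=telemetry.get_obs(); p=eyes.get_image("wrist"); cv2.imwrite("pics/g.png",p["img"])
m=np.ones((420,560),bool); v,u=np.nonzero(p["range_z"]>0); t,P=wpts(o,p,m); hs=cv2.cvtColor(p["img"],cv2.COLOR_BGR2HSV)[v,u]
n=(np.hypot(P[:,0]-.4905,P[:,1]-.187)<.055)&(P[:,2]>.115)&(P[:,2]<.14)
print(n.sum(),np.percentile(P[n,2],[5,50,95]),cv2.minAreaRect(P[n][:,:2].astype(np.float32)*1000))
b=(abs(P[:,2]-.052)<.008)&(np.hypot(P[:,0]-.489,P[:,1]-.187)<.085); print(b.sum(),np.median(P[b,2]))
print(o["contact_force"],o["t"])
E
```

```text
2092 [0.1246 0.1282 0.1296] ((489.7643737792969, 186.6053466796875), (90.10072326660156, 16.730140686035156), 62.211124420166016)
14838 0.05080587234284473
[-0.1415 -0.2275 -0.2466] 15.95
```

View pics/g.png

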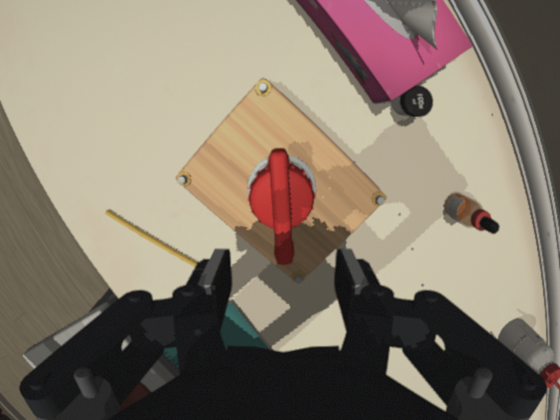

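The nut is at (282,195), upright and clear of the gripper. Its top is at z ≈ 0.128 m and the board is about 4 mm down. Both bottles are standing.

```bash
python3 -c "
from station import ctrl
print(ctrl.finish_job())"
```

```text
the job is handed in; nothing more can be done
None
```

The wing nut was set on the post, dropped at the thread start, and run clockwise to its stop. It holds the pressing board about 4 mm down and is released, neither bottle was touched, and the job is handed in at about 16 s; no verdict was returned.

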